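Put the soap away in the lidded bin

ROBOT

A 6-joint arm with a two-finger parallel gripper is mounted at the origin on the work surface. World frame = base frame: x ahead of the robot, y to its left, z up, the work surface at z = 0. Lengths are in m, angles in degrees, forces in N, time in s.
With the tool pointing down it reaches from about 0.375 to 0.9 m from the base axis. Payload 3.1 kg.
Tool frame: the origin (TCP) lies on the centre line of the jaws, within the pads' length; the fingertips stand 19 mm ahead of it and the grasp point (between the pads) is the TCP (tips_ahead is the distance from the TCP to the fingertips, in m); z points along the fingers, y is the line along which they close (so a half turn about z gives the same grasp; the last joint's range is limited). The gripper opens to 87 mm and grips with 3 to 60 N. Pads are 19 mm wide; open, the fingers measure 117 mm over their backs; the gripper's body (75 mm by 190 mm) begins 51 mm behind the grasp point.
Start: joints at [-82.42, 30.224, 82.088, -0, 67.689, -10.227], TCP at [0.191, -0.595, 0.242] pointing down, gripper open.
Joint ranges: [-176.69, 176.69], [-43.24, 126.21], [12.49, 139.97], [-82, 262], [0, 151.66], [-163.58, 163.58]. Speed limits (degrees/s): [159.86, 159.86, 180, 180, 180, 180].

INTERFACE

Orientations are given as a 3x3 rotation matrix whose columns are the frame's x, y, z axes.
In Python, from rig import read_state, capture, hand_in, trace, landmark_of, tips_ahead gives the robot as it stands.
- The arm moves only by the shell command python3 -m jog 'ROWS'. ROWS is JSON, a list of rows, each an object of numbers: "tx", "ty", "tz": the shift along the tool's x, y, z in cm; "roll": the turn about the tool's z in rad; "jaw": the opening, from 0 (shut) to 1 (fully open). A call has 1 to 8 rows; each row shifts and turns the commanded pose from where the row before left it, along the tool's axes as they then stand; what a row does not reach is not made up. A row lasts 1/10 s, in which the tool goes at most 50 mm and 8.59 degrees, less where a joint would pass 70% of its speed; a pose out of reach is approached as far as the arm can. A call with a gripper value outside its range is refused whole. The fingers move at their own pace and stop on an object; the grip force is fixed at half the most. Time passes only in rows, so rows that do not move let the fingers close. It gives the time, the measured TCP pose, the force, the opening and the grip force at its end, in the units of the state.
- read_state(): the state, without advancing time (a new reading comes with each control period).
- capture(name): name is "side" or "top" or "wrist"; returns a dict with "img" (384x512x3 uint8, red, green, blue), "vertical_fov" (degrees; the focal length in pixels is half the picture's height over the tangent of half this angle, whatever the lens; pixels are square), "cx", "cy" (the principal point, pixels), "cam_to_world" (4x4, takes a point from camera to world coordinates); the wrist camera has in their place "tool_from_camera" (4x4, takes a point from camera to tool coordinates, whose origin is the TCP and whose axes are the flange's). Camera axes: x right, y up, looking along -z (the intrinsics and any distortion apply to the point x, -y, -z); pixel columns grow to the right and rows downward; lengths in m; the calibration is good to about 2 mm. A picture is of the moment at which its call begins: read the wrist's pose just before it. There is no depth.
- hand_in(): hands the job in; it is judged then, once.
Trained networks look in the newest picture that a camera, given by its name, has taken for a name from the list of things; names that differ only in an ending like _2 or _b are one class to them, and where a whole thing is asked for, a point or a joint stands for the part that bears it (a point fixed in the world has none). Each returns a list of dicts, best first, with "p" (0 to 1); they miss things now and then, are a little off and sometimes report something else, mostly with a low value. They report only what shows in the picture. A call takes as long as a camera call. They do not tell look-alikes from the thing itself.
- trace(camera, thing): "pixels" (384x512 bool, what is visible of it) and "bbox" ([left, top, width, height] in pixels, round what is visible of it).
- landmark_of(camera, thing): "point" ([row, column] in pixels: a listed point, or the origin of a listed thing).
The state is a dict: "time_s": time; "joint_positions": joint angles; "qvel": joint speeds; "tau": joint torques, N m; "position": TCP position; "tcp_rot": TCP orientation; "force": force on the tool from outside, world axes, zero at the start; "moment": the same for the moment, N m; "opening": opening from 0.0 (shut) to 1.0 (fully open); "grasp_force": force on a finger pad.
Only numpy, scipy, OpenCV 4.12 (cv2) and the standard library are available. Lean on these libraries where they do the work, as an engineer would, in place of code of your own. Each camera call takes 0.05 s, during which the arm holds its last target. There are 200 camera calls.

TASK

The bar of soap on the steel dish belongs in the grey lidded bin: stand the measuring cup that is on the lid upright on the shelf or worktop, then lift the lid right back until it rests on its stop, and then gently lay the soap flat and square, fully down, in the raised-rib pocket inside the bin (do not drop it in). Leave the lid open and the cup standing, and do not shift or tip anything else.

Things in the scene. Friction and masses are not known exactly. Their poses are not given: they have to be found in the camera images.
- bin: Fixed light-grey plastic bin on the shelf, 150 (x) x 190 (y) x 85 (z) mm, walls 4 mm. Origin: centre of its underside (30 mm above the worktop), z up. Its front (lip side) faces its own -x, the hinge is along its +x top edge. Stands to the left or right of the robot's middle line, turned up to 0.3 rad
- bin_lid (a joint): Lid hinge: 0 closed, 1.85 rad open on its stop, swinging up and back to the bin's +x. Hinge line along the bin's y through (75, 0, 85) mm in its frame. Lid: flat plate 150 x 190 x 6 mm (closed: 86 to 92 mm above the bin's underside), no handle, a lip 110 mm wide, 6 mm thick sticks out 24 mm beyond the bin's front. About 160 g; falls shut if let go below 1.6 rad, falls back onto the stop beyond
- bin_lip (a point): Middle of the lower front edge of the lid's lip, moves with the lid; closed it is at (-99, 0, 86) mm in the bin's frame. Axes are those of the lid (x towards the hinge)
- bin_pocket (a point): Centre of the pocket's floor inside the bin, 25 mm above the bin's underside, axes as the bin's. Pocket 98 (x) x 62 (y) mm within ribs 12 mm high: full ribs at both ends, short ribs at the four corners, the middle 58 mm of each long side open for the fingers. 60 mm free beside each long side up to the bin's walls, level with the pocket's floor
- soap: Cream bar of soap, 92 (x) x 56 (y) x 28 (z) mm, about 140 g, rounded edges, lying flat on the dish. Origin at the centre of its underside, long side along x
- dish: Stainless steel soap dish, 140 (x) x 104 (y) mm, rim 13 mm high, with draining bars on which the soap lies 16 mm above the dish's underside (above its rim). Loose. Origin at the centre of its underside; leave it in place
- cup: Yellow plastic measuring cup, 66 mm high, 60 mm across the rim and 52 mm across the foot, about 70 g, with a loop handle on its own +y side reaching 56 mm from its axis. It stands upright on the closed lid. Origin at the centre of its underside
- dispenser: Closed white pump dispenser, 64 mm across, 178 mm high, loose, its steel spout reaching 46 mm to its -x. Origin at the centre of its underside; leave it in place
- bottle: Closed amber bottle, 60 mm across, 190 mm high, loose. Origin at the centre of its underside; leave it in place
- tumbler: Steel tumbler, 68 mm across, 100 mm high, loose. Origin at the centre of its underside; leave it in place
- jar: Closed glass jar, 68 mm across, 85 mm high, loose. Origin at the centre of its underside; leave it in place
- brush: Wooden scrubbing brush, 125 (x) x 48 (y) x 40 (z) mm, loose, bristles down. Origin at the centre of its underside; leave it in place
- clamp: Chrome spring clamp gripping the front edge of the shelf, fixed: reaches 55 mm towards the robot and 35 mm over the shelf, 26 mm wide, up to 57 mm above the worktop. Origin on the worktop under the shelf's front edge
- shelf: White resin shelf, fixed, 310 (x) x 1060 (y) mm, top 30 mm above the worktop. Origin on the worktop under its centre; front edge 155 mm to its -x. A tiled splashback 108 mm high stands 205 mm beyond its centre; a tap 240 mm high stands on the worktop far to the right, at x 0.36, y -0.56 m
Mind the look-alikes: they are no part of the job. Leave any blue look-alike of the cup alone.

How it is judged (in metres and radians):
On the way, in this order (a step that is already met when the one before it is completed fails the run):
1. the measuring cup stands upright on the shelf or the worktop (height (world z) of cup between -0.01 and 0.04 m and angle between cup's own z axis and vertical below 0.12 rad and linear speed of cup below 0.03 m/s), for 0.2 s.
2. the lid is back on its stop (value of joint bin_lid above 1.77 rad), for 0.3 s.
3. the soap lies flat and fully down in the pocket (horizontal distance between soap and bin_pocket below 0.007 m and z of soap in the frame of bin_pocket between -0.004 and 0.004 m and angle between the x axis of soap and the x axis of bin_pocket, either way round below 0.09 rad and angle between soap's own z axis and vertical below 0.06 rad and linear speed of soap below 0.02 m/s), for 0.2 s.
At the end, for the whole second after the job is handed in: Cup upright (0.12 rad) and still on shelf or worktop; lid open beyond 1.77 rad (stop 1.85); soap still in the pocket: centre within 7 mm, underside within 4 mm of the pocket floor, long side within 0.09 rad of the pocket's, tilt under 0.06 rad (all of step 1 and all of step 3 and value of joint bin_lid above 1.77 rad); the robot touches nothing.
It fails at once if the dish, dispenser, bottle, tumbler, jar or brush is shifted more than 30 mm (distance of any of dish, dispenser, bottle, tumbler, jar, brush from where it was at the start of the episode above 0.03 m).
It fails at once if the dish, dispenser, bottle, tumbler, jar or brush is tipped (angle between any of dish, dispenser, bottle, tumbler, jar, brush's own z axis and vertical above 0.35 rad).
It fails at once if the measuring cup is tipped over (angle between cup's own z axis and vertical above 0.7 rad).
It fails at once if the soap is dropped into the bin (falling free, faster than 0.7 m/s) (contact force between the fingers and soap below 0.05 N and horizontal distance between soap and bin_pocket below 0.09 m and z of soap in the frame of bin_pocket below 0.15 m and linear speed of soap above 0.7 m/s).
It also fails if it takes over 72 s, if anything falls off the work surface, if the arm or the gripper's body presses on something with over 40 N, if the wrist force passes 120 N, or if a joint passes its speed limit or range.

## Working session

There is one attempt and no reset: what is moved stays moved. The work goes in short steps, Python scripts to look and compute and a shell command to move; the robot and the scene stay as the last step left them, time stands still between calls to the robot, and variables do not carry over. Pictures are saved under pics/ and viewed, at most 10 in all, crops included, and the job is handed in when it is done.

```bash
ls; mkdir -p pics; cat > h.py <<'E'
import numpy as np, cv2
from rig import *
def save(name,fn,cap=None):
    c=cap or capture(name); cv2.imwrite('pics/'+fn,c['img'][:,:,::-1]); return c
E
python3 - <<'E'
from h import *
a=save('top','top0.png');b=save('side','side0.png')
for c in (a,b): print({k:v for k,v in c.items() if k!='img'})
im=np.hstack([a['img'],b['img']])
s=read_state();print(s);print(tips_ahead)
for cam in('top','side'):
  for t in ['bin','bin_lip','bin_pocket','soap','dish','cup','dispenser','bottle','tumbler','jar','brush','clamp']:
    print(cam,t,[(np.round(d['point']).tolist(),round(d['p'],2)) for d in landmark_of(cam,t)][:4],[(d['bbox'],round(d['p'],2)) for d in trace(cam,t)][:3])
E
```

```text
pics
{'vertical_fov': 45.50394131214657, 'cx': 253.33994369981733, 'cy': 187.2695094674865, 'cam_to_world': array([[-4.95412077e-03,  9.87080927e-01, -1.60145869e-01,
         2.62326373e-01],
       [-9.99987179e-01, -5.05795321e-03, -2.40729860e-04,
        -9.69180428e-03],
       [-1.04763017e-03,  1.60142623e-01,  9.87093330e-01,
         1.61622372e+00],
       [ 0.00000000e+00,  0.00000000e+00,  0.00000000e+00,
         1.00000000e+00]])}
{'vertical_fov': 56.63046709949905, 'cx': 259.6408758583603, 'cy': 189.9926579632132, 'cam_to_world': array([[-0.81578184,  0.42534024, -0.39190007,  0.12329476],
       [-0.57806535, -0.62125803,  0.52903583,  0.52937975],
       [-0.01845084,  0.65812167,  0.75268548,  0.87081382],
       [ 0.        ,  0.        ,  0.        ,  1.        ]])}
{'time_s': 0.1, 'joint_positions': array([-8.24213759e+01,  3.02738359e+01,  8.21491386e+01, -2.38711818e-03,
        6.76898879e+01, -1.02269475e+01]), 'qvel': array([ 0.02351284, -0.00737909, -0.17821607,  0.05637187,  0.10086082,
       -0.03464442]), 'tau': array([ 3.46135903e-04, -4.40984380e+01,
[... 1879 characters left out ...]
0.72)] [([173.4, 227.4, 40.9, 33.3], 0.7)]
side dish [] [([161.2, 227.4, 63.4, 48.8], 0.73)]
side cup [([195.0, 345.0], 0.7), ([136.0, 276.0], 0.59)] [([264.5, 111.2, 21.3, 27.1], 0.64), ([330.5, 174.8, 22.0, 28.6], 0.59), ([258.5, 228.1, 25.7, 27.7], 0.16)]
side dispenser [([298.0, 101.0], 0.84)] [([68.9, 256.8, 45.1, 52.1], 0.84)]
side bottle [([330.0, 148.0], 0.82)] [([115.7, 294.7, 45.2, 49.7], 0.91)]
side tumbler [([189.0, 223.0], 0.59)] [([207.0, 158.9, 25.6, 37.8], 0.6)]
side jar [([126.0, 324.0], 0.79)] [([317.4, 99.9, 20.7, 30.9], 0.97)]
side brush [([212.0, 261.0], 0.89), ([161.0, 278.0], 0.52)] [([240.5, 191.5, 39.4, 36.3], 0.75)]
side clamp [] [([258.3, 230.8, 29.2, 23.2], 0.56)]
```

```bash
python3 - <<'E'
from h import *
a=cv2.imread('pics/top0.png');b=cv2.imread('pics/side0.png')
A=cv2.resize(a[110:260,90:410],(800,375),interpolation=cv2.INTER_CUBIC)
B=cv2.resize(b[90:350,50:400],(303,225),interpolation=cv2.INTER_CUBIC)
B2=cv2.resize(b[90:260,150:380],(304,225),interpolation=cv2.INTER_CUBIC)
o=np.zeros((600,800,3),np.uint8);o[:375]=A;o[375:,:303]=B;o[375:,310:614]=B2
cv2.imwrite('pics/c0.png',o)
E
```

```text
(no output)
```

View pics/c0.png

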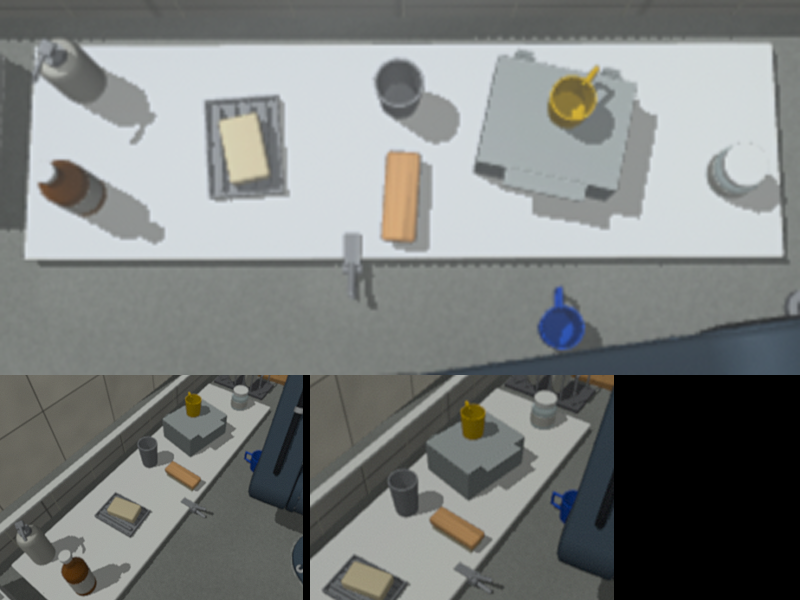

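The picture shows the yellow cup on the grey lid (top image row 149, col 320) and the blue look-alike on the worktop (row 242, col 311). The yellow one fits, because it stands on the lid and is yellow. The soap is on the dish at (172, 186), the tumbler at (146, 250), the brush at (186, 247) and the clamp at (214, 226).

```bash
cat >> h.py <<'E'
def ray(c,rc,T=None):
    M=c['cam_to_world'] if T is None else T@c['tool_from_camera']
    f=192/np.tan(np.radians(c['vertical_fov']/2))
    d=np.array([(rc[1]-c['cx'])/f,-(rc[0]-c['cy'])/f,-1.])
    return M[:3,3],M[:3,:3]@d
def atz(r,z): o,d=r; return o+d*(z-o[2])/d[2]
def tri(rs):
    A=np.zeros((3,3));b=np.zeros(3)
    for o,d in rs:
        d=d/np.linalg.norm(d);P=np.eye(3)-np.outer(d,d);A+=P;b+=P@o
    x=np.linalg.solve(A,b);res=[np.linalg.norm(np.cross(x-o,d/np.linalg.norm(d))) for o,d in rs]
    return x,max(res)
def proj(c,X,T=None):
    M=c['cam_to_world'] if T is None else T@c['tool_from_camera']
    f=192/np.tan(np.radians(c['vertical_fov']/2))
    p=(np.atleast_2d(X)-M[:3,3])@M[:3,:3]
    return np.c_[c['cy']-f*p[:,1]/-p[:,2], c['cx']+f*p[:,0]/-p[:,2]]
def pose():
    s=read_state();T=np.eye(4);T[:3,:3]=s['tcp_rot'];T[:3,3]=s['position'];return T
def tool(dxyz): return 100*pose()[:3,:3].T@np.asarray(dxyz)  # world shift (m) -> tool cm
E
python3 - <<'E'
from h import *
a=capture('top');b=capture('side')
P={'soap':((172,186),(243,194),.046),'cup':((149,320),(136,276),.122),'tumbler':((146,250),(189,223),.03),'brush':((186,247),(212,261),.03),'jar':((179,385),(126,324),.03),'disp':((143,122),(298,101),.03),'bottle':((189,125),(330,148),.03),'bluecup':((242,311),(195,345),0)}
for k,(t,s,z) in P.items():
    x,r=tri([ray(a,t),ray(b,s)]);print(k,np.round(x,3),round(r,4),'top@z',np.round(atz(ray(a,t),z),3))
def tp(x,y): return (110+y/2.5,90+x/2.5)
for n,p,z in [('binNW',(497,57),.122),('binNE',(634,82),.122),('binlipL',(505,180),.119),('binlipR',(585,198),.119),('SW',(480,165),.122),('SE',(612,190),.122),('clamp top',(352,238),.057),('clampend',(352,298),.05),('shelfFL',(28,258),.03),('shelfFR',(782,258),.03),('shelfB',(400,42),.03),
  ('soap1',(222,117),.074),('soap2',(258,113),.074),('soap3',(268,178),.074),('soap4',(232,183),.074)]:
    print(n,np.round(atz(ray(a,tp(*p)),z),3))
w=capture('wrist');print(w['tool_from_camera'],w['vertical_fov'],w['cx'],w['cy'],w.keys())
E
```

```text
soap [0.567 0.221 0.083] 0.002 top@z [0.572 0.226 0.046]
cup [ 0.632 -0.242  0.092] 0.0098 top@z [ 0.634 -0.233  0.122]
tumbler [ 0.666 -0.     0.026] 0.0046 top@z [0.669 0.002 0.03 ]
brush [0.516 0.009 0.029] 0.0088 top@z [0.524 0.013 0.03 ]
jar [ 0.554 -0.478  0.009] 0.0033 top@z [ 0.547 -0.473  0.03 ]
disp [0.68  0.456 0.033] 0.0014 top@z [0.682 0.458 0.03 ]
bottle [0.517 0.441 0.039] 0.0038 top@z [0.516 0.441 0.03 ]
bluecup [ 0.332 -0.208  0.015] 0.004 top@z [ 0.329 -0.211  0.   ]
binNW [ 0.69  -0.13   0.122]
binNE [ 0.655 -0.313  0.122]
binlipL [ 0.522 -0.138  0.119]
binlipR [ 0.498 -0.243  0.119]
SW [ 0.542 -0.105  0.122]
SE [ 0.508 -0.279  0.122]
clamp top [0.453 0.068 0.057]
clampend [0.372 0.068 0.05 ]
shelfFL [0.431 0.52  0.03 ]
shelfFR [ 0.426 -0.528  0.03 ]
shelfB [0.739 0.002 0.03 ]
soap1 [0.62  0.247 0.074]
soap2 [0.626 0.198 0.074]
soap3 [0.535 0.183 0.074]
soap4 [0.528 0.232 0.074]
[[-5.56918175e-04  9.63343705e-01  2.68269634e-01  7.39024948e-02]
 [ 9.99999842e-01  5.15169875e-04  2.26013022e-04 -4.62936239e-04]
 [ 7.95237876e-05  2.68269718e-01 -9.63343839e-01 -1.44047824e-01]
 [ 0.00000000e+00  0.00000000e+00  0.00000000e+00  1.00000000e+00]] 67.10305799241503 257.29279223094284 193.55633608463054 dict_keys(['img', 'vertical_fov', 'cx', 'cy', 'tool_from_camera'])
```

```bash
python3 -m jog '[{"tx":4.2,"ty":-1.9,"tz":-0.5},{"tx":4.2,"ty":-1.9,"tz":-0.5},{"tx":4.2,"ty":-1.9,"tz":-0.5},{"tx":4.2,"ty":-1.9,"tz":-0.5},{"tx":4.2,"ty":-1.9,"tz":-0.5},{"tx":4.2,"ty":-1.9,"tz":-0.5},{"tx":4.2,"ty":-1.9,"tz":-0.5}]'
python3 -m jog '[{"tx":4.2,"ty":-1.9,"tz":-0.5},{"tx":4.2,"ty":-1.9,"tz":-0.5},{"tx":4.2,"ty":-1.9,"tz":-1.5},{"tx":4.2,"ty":-1.9,"tz":-1.5},{"tx":0,"tz":-1},{"tx":0}]'
python3 - <<'E'
from h import *
T=pose();w=save('wrist','w1.png');np.savez('w1.npz',T=T)
s=capture('side');a=save('top','top1.png')
print(T[:3,3])
for t in ['bin','bin_lip','cup']:
    print(t,[(np.round(d['point'],1).tolist(),round(d['p'],2)) for d in landmark_of('wrist',t)][:4],[(d['bbox'],round(d['p'],2)) for d in trace('wrist',t)][:3])
E
```

```text
[ 0.19111897 -0.59503244  0.24154202]
bin [] []
bin_lip [] []
cup [] []$[0]: bad value
$[0]: bad value
```

View pics/w1.png

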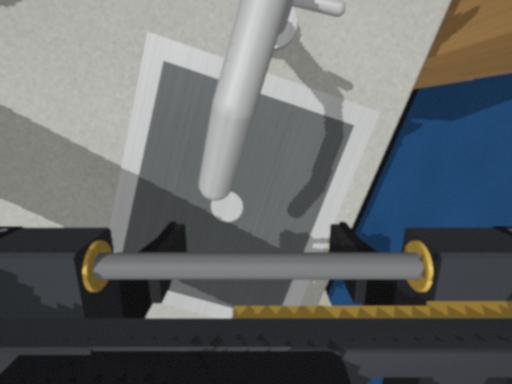

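The picture shows the sink and tap under the start pose; no move was made because the rows were refused. I'll give all five fields in each row.

```bash
python3 -m jog '[{"tx":4.2,"ty":-1.9,"tz":-0.5,"roll":0,"jaw":1}]'; python3 -m jog '[{"tx":4.2,"ty":-1.9,"tz":-0.5,"roll":0.0,"jaw":1.0}]' ; python3 -m jog --help | head -20
```

```text
time_s: 3.2
position: [0.2224, -0.5677, 0.2461]
tcp_rot: [[0.954, 0.3, -0.001], [0.3, -0.954, -0.003], [-0.002, 0.003, -1.0]]
force: [-0.1, -0.9, -0.4]
opening: 0.996
grasp_force: 0.0
time_s: 3.3
position: [0.2593, -0.5333, 0.2513]
tcp_rot: [[0.953, 0.303, 0.0], [0.303, -0.953, 0.0], [0.0, -0.0, -1.0]]
force: [0.4, -0.2, 0.0]
opening: 1.002
grasp_force: 0.0invalid input: not JSON, or not a number
```

```bash
python3 -m jog '[{"tx":4.2,"ty":-1.9,"tz":-0.8,"roll":0,"jaw":1},{"tx":4.2,"ty":-1.9,"tz":-0.8,"roll":0,"jaw":1},{"tx":4.2,"ty":-1.9,"tz":-0.8,"roll":0,"jaw":1},{"tx":4.2,"ty":-1.9,"tz":-0.8,"roll":0,"jaw":1},{"tx":4.2,"ty":-1.9,"tz":-0.8,"roll":0,"jaw":1},{"tx":4.2,"ty":-1.9,"tz":-0.8,"roll":0,"jaw":1},{"tx":0,"ty":0,"tz":0,"roll":0,"jaw":1},{"tx":0,"ty":0,"tz":0,"roll":0,"jaw":1}]'
python3 - <<'E'
from h import *
T=pose();w=save('wrist','w1.png');np.savez('w1.npz',T=T);print(T)
for t in ['bin','bin_lip','cup']:
    print(t,[(np.round(d['point'],1).tolist(),round(d['p'],2)) for d in landmark_of('wrist',t)][:4])
E
python3 -m jog '[{"tx":4.2,"ty":-1.9,"tz":0,"roll":0,"jaw":1},{"tx":4.2,"ty":-1.9,"tz":0,"roll":0,"jaw":1},{"tx":4.2,"ty":-1.9,"tz":0,"roll":0.1,"jaw":1},{"tx":0,"ty":0,"tz":0,"roll":0.1,"jaw":1},{"tx":0,"ty":0,"tz":0,"roll":0.1,"jaw":1},{"tx":0,"ty":0,"tz":0,"roll":0.1,"jaw":1},{"tx":0,"ty":0,"tz":0,"roll":0,"jaw":1}]'
python3 - <<'E'
from h import *
T=pose();w=save('wrist','w2.png');np.savez('w2.npz',T=T);print(T)
for t in ['bin','bin_lip','cup']:
    print(t,[(np.round(d['point'],1).tolist(),round(d['p'],2)) for d in landmark_of('wrist',t)][:4])
a=cv2.imread('pics/w1.png');b=cv2.imread('pics/w2.png')
cv2.imwrite('pics/w12.png',cv2.resize(np.vstack([a,b]),(512,600))if 0 else np.hstack([cv2.resize(a,(400,300)),cv2.resize(b,(400,300))]))
E
```

```text
time_s: 4.1
position: [0.4652, -0.3468, 0.2998]
tcp_rot: [[0.951, 0.309, -0.0], [0.309, -0.951, -0.001], [-0.0, 0.001, -1.0]]
force: [-0.3, -1.7, 0.8]
opening: 0.996
grasp_force: 0.0
[[ 9.51220751e-01  3.08511059e-01 -9.51750499e-05  4.65221930e-01]
 [ 3.08510866e-01 -9.51220423e-01 -8.67179369e-04 -3.46769951e-01]
 [-3.58066877e-04  7.95516473e-04 -9.99999619e-01  2.99785856e-01]
 [ 0.00000000e+00  0.00000000e+00  0.00000000e+00  1.00000000e+00]]
bin [([30.9, 184.4], 0.57)]
bin_lip [([97.6, 121.3], 0.97)]
cup [([96.4, 122.3], 0.65), ([212.2, 155.6], 0.61)]
time_s: 5.0
position: [0.5664, -0.256, 0.2991]
tcp_rot: [[0.996, -0.091, -0.001], [-0.091, -0.996, 0.0], [-0.001, -0.0, -1.0]]
force: [-0.8, -0.6, 0.7]
opening: 1.003
grasp_force: 0.0
[[ 9.95858277e-01 -9.09162825e-02 -7.21988152e-04  5.66406564e-01]
 [-9.09160731e-02 -9.95858507e-01  3.17781053e-04 -2.55951576e-01]
 [-7.47889516e-04 -2.50824564e-04 -9.99999689e-01  2.99116369e-01]
 [ 0.00000000e+00  0.00000000e+00  0.00000000e+00  1.00000000e+00]]
bin []
bin_lip [([229.8, 202.2], 0.87)]
cup [([293.8, 247.9], 0.98), ([132.8, 220.3], 0.82)]
```

View pics/w12.png

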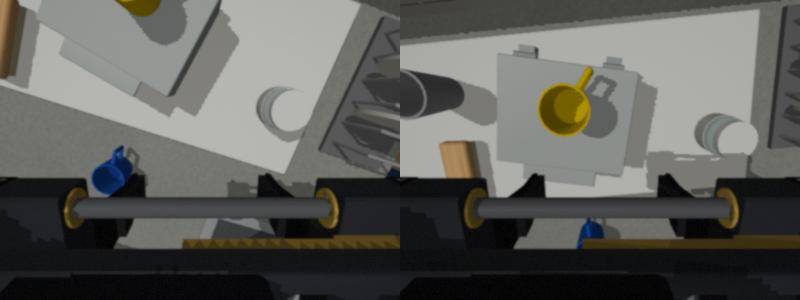

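Both views show the yellow cup on the lid (second view: origin 133,220; handle up and to the right), the lip's front edge at about (230,202) and the blue cup on the worktop. A drying rack stands further right.

```bash
cat > fit.py <<'E'
from h import *
from scipy.optimize import least_squares
def lidfit(c,T,x0,z=.122,show=None):
    g=cv2.GaussianBlur(cv2.cvtColor(c['img'],cv2.COLOR_RGB2GRAY),(0,0),1.0)
    e=cv2.Canny(g,25,70)
    e[225:]=0
    dt=cv2.distanceTransform(255-e,cv2.DIST_L2,5)
    t=np.linspace(0,1,60)[:,None]
    P=[(-75,55),(-99,55),(-99,-55),(-75,-55),(-75,-95),(75,-95),(75,95),(-75,95),(-75,55)]
    P=np.array(P)/1000.
    M=np.vstack([a+(b-a)*t for a,b in zip(P[:-1],P[1:])])
    def pr(q):
        R=np.array([[np.cos(q[2]),-np.sin(q[2])],[np.sin(q[2]),np.cos(q[2])]])
        X=np.c_[M@R.T+q[:2],np.full(len(M),z)];return proj(c,X,T)
    def f(q):
        p=pr(q).astype(np.float32)
        v=cv2.remap(dt,p[:,1:2],p[:,0:1],cv2.INTER_LINEAR,borderValue=0)[:,0]
        return np.where((p[:,0]<222)&(p[:,0]>2),np.minimum(v,12),0)
    best=min((least_squares(f,np.add(x0,[dx,dy,da]),loss='soft_l1',f_scale=1,diff_step=1e-3,x_scale=[.01,.01,.1]) for dx in(-.01,0,.01) for dy in (-.01,0,.01) for da in(-.04,0,.04)),key=lambda r:r.cost)
    if show:
        o=cv2.resize(c['img'][:,:,::-1][:240],None,fx=2,fy=2)
        ee=cv2.resize(e[:240],None,fx=2,fy=2,interpolation=cv2.INTER_NEAREST);o[ee>0]=(o[ee>0]*.5+np.array([120,0,0])).astype(np.uint8)
        for r,cc in pr(best.x): cv2.circle(o,(int(2*cc),int(2*r)),1,(0,0,255),-1)
        cv2.imwrite('pics/'+show,cv2.resize(o,(800,375)))
    return best.x,best.cost
E
python3 - <<'E'
from fit import *
T=pose();c=capture('wrist');T1=np.load('w1.npz')['T'];T2=np.load('w2.npz')['T']
print('lip',tri([ray(c,(97.6,121.3),T1),ray(c,(229.8,202.2),T2)]))
print(lidfit(c,T,[.599,-.207,-.2],show='fit1.png'))
hsv=cv2.cvtColor(c['img'],cv2.COLOR_RGB2HSV)
m=((hsv[:,:,0]>15)&(hsv[:,:,0]<35)&(hsv[:,:,1]>140)&(hsv[:,:,2]>40)).astype(np.uint8);m[225:]=0
n,l,st,ce=cv2.connectedComponentsWithStats(m);i=1+np.argmax(st[1:,4]);m=(l==i).astype(np.uint8)
k=cv2.getStructuringElement(cv2.MORPH_ELLIPSE,(31,31))
fm=cv2.morphologyEx(m,cv2.MORPH_CLOSE,np.ones((5,5)));op=cv2.morphologyEx(fm,cv2.MORPH_OPEN,k)
cn=max(cv2.findContours(op,cv2.RETR_EXTERNAL,cv2.CHAIN_APPROX_NONE)[0],key=len)
el=cv2.fitEllipse(cn);print('ell',el,st[i])
h=fm&~op;ys,xs=np.where(h);d=np.hypot(xs-el[0][0],ys-el[0][1]);j=np.argsort(-d)[:15]
hp=(ys[j].mean(),xs[j].mean());print('handle tip',hp)
C=atz(ray(c,(el[0][1],el[0][0]),T),.188);H=atz(ray(c,hp,T),.17)
print('cup rim',C,'handle',H,np.degrees(np.arctan2(*(H-C)[1::-1])))
a=save('top','top2.png')
img=cv2.imread('pics/fit1.png');tp=cv2.resize(a['img'][150:330,250:490,::-1],(300,225),interpolation=cv2.INTER_CUBIC)
cv2.imwrite('pics/fit1b.png',np.vstack([img,np.hstack([tp,np.zeros((225,500,3),np.uint8)])]))
E
```

```text
lip (array([ 0.5059015 , -0.17940312,  0.11069727]), np.float64(0.00233757697072747))
(array([ 0.6030903 , -0.20547741, -0.21926406]), np.float64(159.5763704776764))
ell ((210.39434814453125, 140.43301391601562), (65.80733489990234, 67.68151092529297), 136.62606811523438) [ 177   86   70   89 3892]
handle tip (np.float64(87.4), np.float64(243.6))
cup rim [ 0.62075249 -0.2185692   0.188     ] handle [ 0.66297084 -0.25116505  0.17      ] -37.67094042630572
```

View pics/fit1b.png

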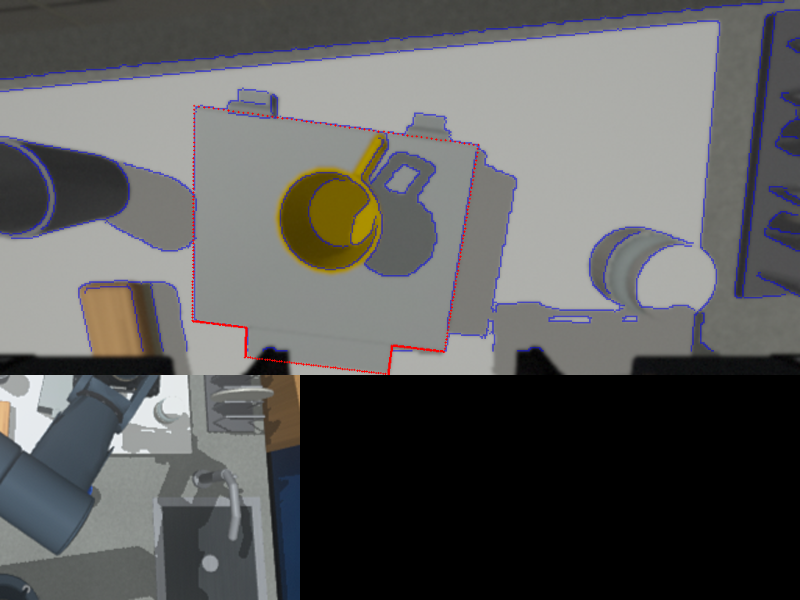

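The fit lies on the lid's edges, so the bin is at (0.603, −0.2055) with yaw −0.219. The cup is at (0.621, −0.219) with its handle at about −38°. I'll turn and go over the cup.

```bash
python3 -m jog '[{"tx":0,"ty":0,"tz":0,"roll":0.142,"jaw":1},{"tx":0,"ty":0,"tz":0,"roll":0.142,"jaw":1},{"tx":0,"ty":0,"tz":0,"roll":0.142,"jaw":1},{"tx":0,"ty":0,"tz":0,"roll":0.142,"jaw":1},{"tx":1,"ty":-3.1,"tz":2,"roll":0,"jaw":1},{"tx":1,"ty":-3.1,"tz":2,"roll":0,"jaw":1},{"tx":0,"ty":0,"tz":0,"roll":0,"jaw":1},{"tx":0,"ty":0,"tz":0,"roll":0,"jaw":1}]'
python3 - <<'E'
from h import *
T=pose();c=save('wrist','w3.png');print(T[:3,3],np.round(tool(np.array([.621,-.2186,.164])-T[:3,3]),2),read_state()['joint_positions'])
l=landmark_of('wrist','cup');print(l)
T2=np.load('w2.npz')['T']
for d in l: print(tri([ray(c,d['point'],T),ray(c,(132.8,220.3),T2)]),atz(ray(c,d['point'],T),.122))
E
```

```text
time_s: 6.1
position: [0.6207, -0.2175, 0.2588]
tcp_rot: [[0.793, -0.61, -0.002], [-0.61, -0.793, 0.0], [-0.002, 0.001, -1.0]]
force: [-0.5, 0.6, 0.3]
opening: 1.006
grasp_force: 0.0
[ 0.62065647 -0.21746611  0.25877575] [0.1  0.06 9.48] [-2.90659505e+01  3.18150570e+01  7.58766574e+01 -3.89256791e-02
  7.23198681e+01  9.85638696e+01]
[{'point': [183.8, 259.5], 'p': 0.69}, {'point': [307.6, 362.8], 'p': 0.56}]
(array([ 0.62165681, -0.21941909,  0.11190822]), np.float64(0.0008659452621822097)) [ 0.62362078 -0.22172414  0.122     ]
(array([ 0.63462553, -0.25250635,  0.35099513]), np.float64(0.002624735968493814)) [ 0.43778379 -0.22666794  0.122     ]
```

```bash
python3 -m jog '[{"tx":0.1,"ty":0.1,"tz":3,"roll":0,"jaw":1},{"tx":0,"ty":0,"tz":3,"roll":0,"jaw":1},{"tx":0,"ty":0,"tz":2.4,"roll":0,"jaw":1},{"tx":0,"ty":0,"tz":1,"roll":0,"jaw":1},{"tx":0,"ty":0,"tz":0,"roll":0,"jaw":1},{"tx":0,"ty":0,"tz":0,"roll":0,"jaw":0.62},{"tx":0,"ty":0,"tz":0,"roll":0,"jaw":0.55},{"tx":0,"ty":0,"tz":0,"roll":0,"jaw":0.5}]'; python3 -m jog '[{"tx":0,"ty":0,"tz":0,"roll":0,"jaw":0.5},{"tx":0,"ty":0,"tz":0,"roll":0,"jaw":0.5},{"tx":0,"ty":0,"tz":0,"roll":0,"jaw":0.5}]'
```

```text
time_s: 7.0
position: [0.6218, -0.2198, 0.1672]
tcp_rot: [[0.792, -0.611, 0.003], [-0.611, -0.792, -0.001], [0.003, -0.0, -1.0]]
force: [0.7, -0.2, -0.4]
opening: 0.812
grasp_force: 0.0
time_s: 7.3
position: [0.6213, -0.2195, 0.1662]
tcp_rot: [[0.792, -0.611, 0.001], [-0.611, -0.792, -0.001], [0.001, -0.0, -1.0]]
force: [-0.7, -0.1, 3.5]
opening: 0.662
grasp_force: 30.0
```

```bash
python3 -m jog '[{"tx":0,"ty":0,"tz":-2,"roll":0,"jaw":0.5},{"tx":0,"ty":0,"tz":-3,"roll":0,"jaw":0.5},{"tx":-1.0,"ty":2.0,"tz":-3,"roll":0,"jaw":0.5},{"tx":-1.7,"ty":4.0,"tz":0,"roll":0,"jaw":0.5},{"tx":-1.7,"ty":4.0,"tz":0,"roll":0,"jaw":0.5},{"tx":-1.7,"ty":4.0,"tz":0,"roll":0,"jaw":0.5},{"tx":-1.7,"ty":4.0,"tz":0,"roll":0,"jaw":0.5},{"tx":-1.7,"ty":4.0,"tz":0,"roll":0,"jaw":0.5}]'; python3 -m jog '[{"tx":-1.7,"ty":4.0,"tz":2,"roll":0,"jaw":0.5},{"tx":-0.7,"ty":2.2,"tz":4,"roll":0,"jaw":0.5},{"tx":0,"ty":0,"tz":4,"roll":0,"jaw":0.5},{"tx":0,"ty":0,"tz":4,"roll":0,"jaw":0.5},{"tx":0,"ty":0,"tz":2,"roll":0,"jaw":0.5},{"tx":0,"ty":0,"tz":0,"roll":0,"jaw":0.5},{"tx":0,"ty":0,"tz":0,"roll":0,"jaw":0.5}]'
```

```text
time_s: 8.1
position: [0.4098, -0.3357, 0.2455]
tcp_rot: [[0.792, -0.61, -0.0], [-0.61, -0.792, 0.0], [-0.0, -0.0, -1.0]]
force: [0.7, -0.4, -0.0]
opening: 0.658
grasp_force: 30.0
time_s: 8.8
position: [0.3547, -0.37, 0.0856]
tcp_rot: [[0.792, -0.611, -0.0], [-0.611, -0.792, 0.0], [-0.0, -0.0, -1.0]]
force: [-0.3, -0.5, -0.0]
opening: 0.659
grasp_force: 30.0
```

```bash
python3 - <<'E'
from h import *
T=pose();c=capture('side');t=capture('top');w=capture('wrist')
print(T[:3,3],read_state()['force'],read_state()['opening'])
o=np.zeros((600,800,3),np.uint8)
o[:300,:400]=cv2.resize(c['img'],(400,300));o[:300,400:]=cv2.resize(t['img'],(400,300));o[300:,:400]=cv2.resize(w['img'],(400,300))
o[300:,400:]=cv2.resize(c['img'][140:275,300:480],(400,300))
cv2.imwrite('pics/p1.png',o[:,:,::-1])
E
```

```text
[ 0.35469679 -0.36999948  0.08560867] [-0.32486035  0.03765383 -0.05176479] 0.6633460602609899
```

View pics/p1.png

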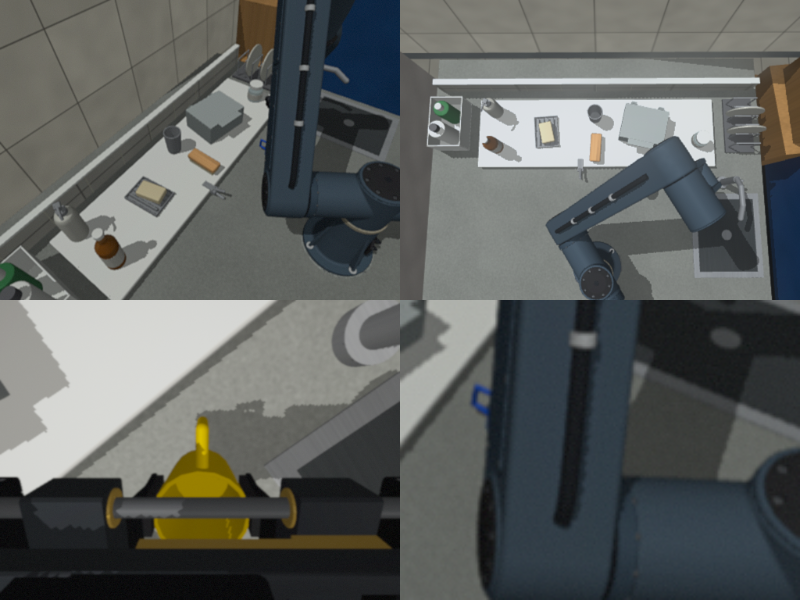

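The wrist view (lower left) shows the cup held upright between the pads, with its handle pointing away over clear worktop and the sink rim to the right. The lid is now clear. I'll lower the cup.

```bash
python3 -m jog '[{"tx":0,"ty":0,"tz":2,"roll":0,"jaw":0.5},{"tx":0,"ty":0,"tz":1.2,"roll":0,"jaw":0.5},{"tx":0,"ty":0,"tz":0.5,"roll":0,"jaw":0.5},{"tx":0,"ty":0,"tz":0.2,"roll":0,"jaw":0.5},{"tx":0,"ty":0,"tz":0,"roll":0,"jaw":0.5}]';python3 -m jog '[{"tx":0,"ty":0,"tz":0.2,"roll":0,"jaw":0.5},{"tx":0,"ty":0,"tz":0,"roll":0,"jaw":0.5}]'
```

```text
time_s: 9.45
position: [0.3546, -0.3699, 0.0467]
tcp_rot: [[0.792, -0.611, 0.0], [-0.611, -0.792, -0.0], [0.0, 0.0, -1.0]]
force: [-0.4, -0.7, -0.1]
opening: 0.663
grasp_force: 30.0
time_s: 9.65
position: [0.3546, -0.37, 0.0447]
tcp_rot: [[0.792, -0.611, 0.0], [-0.611, -0.792, -0.0], [0.0, 0.0, -1.0]]
force: [0.2, -0.3, -0.3]
opening: 0.66
grasp_force: 30.0
```

```bash
python3 -m jog '[{"tx":0,"ty":0,"tz":0.1,"roll":0,"jaw":0.5},{"tx":0,"ty":0,"tz":0,"roll":0,"jaw":0.5}]';python3 -m jog '[{"tx":0,"ty":0,"tz":0.1,"roll":0,"jaw":0.5},{"tx":0,"ty":0,"tz":0,"roll":0,"jaw":0.5}]'
```

```text
time_s: 9.85
position: [0.3547, -0.3702, 0.0442]
tcp_rot: [[0.792, -0.611, 0.001], [-0.611, -0.792, -0.001], [0.001, 0.0, -1.0]]
force: [0.6, 0.6, 4.3]
opening: 0.655
grasp_force: 30.0
time_s: 10.05
position: [0.3547, -0.3703, 0.0441]
tcp_rot: [[0.792, -0.611, 0.001], [-0.611, -0.792, -0.001], [0.002, 0.001, -1.0]]
force: [-1.9, 1.4, 12.1]
opening: 0.658
grasp_force: 29.9
```

```bash
python3 -m jog '[{"tx":0,"ty":0,"tz":0,"roll":0,"jaw":0.75},{"tx":0,"ty":0,"tz":0,"roll":0,"jaw":0.85},{"tx":0,"ty":0,"tz":0,"roll":0,"jaw":0.92},{"tx":0,"ty":0,"tz":0,"roll":0,"jaw":0.92},{"tx":0,"ty":0,"tz":-1,"roll":0,"jaw":0.92},{"tx":0,"ty":0,"tz":-3,"roll":0,"jaw":0.92},{"tx":0,"ty":0,"tz":-4,"roll":0,"jaw":0.92},{"tx":0,"ty":0,"tz":-4,"roll":0,"jaw":0.92}]';python3 -m jog '[{"tx":0,"ty":0,"tz":-4,"roll":-0.109,"jaw":0},{"tx":0,"ty":0,"tz":0,"roll":-0.109,"jaw":0},{"tx":0,"ty":0,"tz":0,"roll":-0.109,"jaw":0},{"tx":0,"ty":0,"tz":0,"roll":-0.109,"jaw":0},{"tx":0,"ty":0,"tz":0,"roll":0,"jaw":0}]'
python3 - <<'E'
from h import *
T=pose();w=save('wrist','w5.png');s=save('side','s5.png')
tgt=np.array([.482,-.1785,.127]);print(tool(tgt-T[:3,3]))
for n,c in(('wrist',w),):
    for d in landmark_of(n,'cup'): print(d, atz(ray(c,d['point'],T),0))
E
```

```text
time_s: 10.85
position: [0.3542, -0.3694, 0.1639]
tcp_rot: [[0.792, -0.611, -0.001], [-0.611, -0.792, 0.001], [-0.001, -0.001, -1.0]]
force: [1.4, -0.5, -0.6]
opening: 0.919
grasp_force: 0.0
time_s: 11.35
position: [0.3544, -0.3696, 0.2032]
tcp_rot: [[0.976, -0.219, 0.0], [-0.219, -0.976, -0.0], [0.0, 0.0, -1.0]]
force: [0.1, -0.3, 0.4]
opening: 0.551
grasp_force: 0.0
[  8.20509845 -21.46328104   7.61886852]
{'point': [174.3, 257.6], 'p': 0.83} [ 0.35581815 -0.36961634  0.        ]
{'point': [215.7, 143.2], 'p': 0.6} [ 0.33549245 -0.21588159  0.        ]
```

The cup stands upright at (0.356, −0.370), where I released it. Next I go to the front of the lip with the fingers shut.

```bash
python3 -m jog '[{"tx":1.6,"ty":-4.3,"tz":0,"roll":0,"jaw":0},{"tx":1.6,"ty":-4.3,"tz":0,"roll":0,"jaw":0},{"tx":1.6,"ty":-4.3,"tz":0,"roll":0,"jaw":0},{"tx":1.7,"ty":-4.3,"tz":1.6,"roll":0,"jaw":0},{"tx":1.7,"ty":-4.3,"tz":2,"roll":0,"jaw":0},{"tx":0,"ty":0,"tz":3,"roll":0,"jaw":0},{"tx":0,"ty":0,"tz":1,"roll":0,"jaw":0},{"tx":0,"ty":0,"tz":0,"roll":0,"jaw":0}]'; python3 -m jog '[{"tx":1,"ty":0,"tz":0,"roll":0,"jaw":0},{"tx":0.3,"ty":0,"tz":0,"roll":0,"jaw":0},{"tx":0,"ty":0,"tz":0,"roll":0,"jaw":0}]'
```

```text
time_s: 12.3
position: [0.4804, -0.1779, 0.1253]
tcp_rot: [[0.975, -0.22, -0.004], [-0.22, -0.975, 0.002], [-0.004, -0.001, -1.0]]
force: [-1.1, -0.0, 0.6]
opening: 0.004
grasp_force: 0.0
time_s: 12.6
position: [0.4952, -0.1827, 0.1278]
tcp_rot: [[0.975, -0.221, 0.003], [-0.221, -0.975, -0.002], [0.003, 0.001, -1.0]]
force: [-0.0, -0.8, -0.2]
opening: 0.004
grasp_force: 0.0
```

```bash
python3 -m jog '[{"tx":0.2,"ty":0,"tz":0,"roll":0,"jaw":0},{"tx":0,"ty":0,"tz":0,"roll":0,"jaw":0}]'; python3 -m jog '[{"tx":0.2,"ty":0,"tz":0,"roll":0,"jaw":0},{"tx":0,"ty":0,"tz":0,"roll":0,"jaw":0}]'
```

```text
time_s: 12.8
position: [0.4957, -0.182, 0.1271]
tcp_rot: [[0.976, -0.22, -0.0], [-0.22, -0.976, -0.0], [-0.0, 0.0, -1.0]]
force: [-1.9, 0.0, 0.2]
opening: 0.003
grasp_force: 0.8
time_s: 13.0
position: [0.496, -0.1816, 0.1267]
tcp_rot: [[0.976, -0.219, -0.005], [-0.219, -0.976, 0.001], [-0.005, -0.0, -1.0]]
force: [-6.1, -1.2, 4.3]
opening: 0.004
grasp_force: 2.8
```

```bash
python3 -m jog '[{"tx":0.2,"ty":0,"tz":0,"roll":0,"jaw":0},{"tx":0,"ty":0,"tz":0,"roll":0,"jaw":0}]'; python3 -m jog '[{"tx":0.05,"ty":0,"tz":-0.6,"roll":0,"jaw":0},{"tx":0.05,"ty":0,"tz":-0.6,"roll":0,"jaw":0},{"tx":0.1,"ty":0,"tz":-0.8,"roll":0,"jaw":0},{"tx":0,"ty":0,"tz":0,"roll":0,"jaw":0}]'
python3 - <<'E'
from h import *
s=save('side','s6.png');w=save('wrist','w6.png')
print(landmark_of('side','bin_lip'),landmark_of('wrist','bin_lip'))
o=np.hstack([cv2.resize(s['img'][60:240,190:430],(400,300),interpolation=cv2.INTER_CUBIC),cv2.resize(w['img'],(400,300))]);cv2.imwrite('pics/lid1.png',o[:,:,::-1])
E
```

```text
time_s: 13.2
position: [0.4961, -0.1815, 0.1265]
tcp_rot: [[0.976, -0.218, -0.009], [-0.218, -0.976, 0.003], [-0.009, -0.001, -1.0]]
force: [-9.4, -1.4, 5.6]
opening: 0.004
grasp_force: 4.5
time_s: 13.6
position: [0.4976, -0.1817, 0.1463]
tcp_rot: [[0.976, -0.218, -0.01], [-0.218, -0.976, 0.003], [-0.01, -0.001, -1.0]]
force: [-8.5, -1.9, 1.0]
opening: 0.004
grasp_force: 4.2
[{'point': [147.7, 300.5], 'p': 0.58}] [{'point': [225.8, 258.3], 'p': 0.97}, {'point': [218.6, 64.2], 'p': 0.52}]
```

View pics/lid1.png

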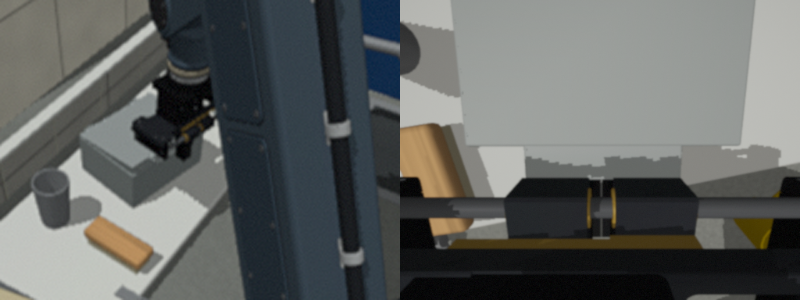

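```bash
python3 -m jog '[{"tx":0.17,"ty":0,"tz":-1,"roll":0,"jaw":0},{"tx":0.17,"ty":0,"tz":-0.97,"roll":0,"jaw":0},{"tx":0.28,"ty":0,"tz":-0.96,"roll":0,"jaw":0},{"tx":0.29,"ty":0,"tz":-0.95,"roll":0,"jaw":0},{"tx":0.39,"ty":0,"tz":-0.92,"roll":0,"jaw":0},{"tx":0.39,"ty":0,"tz":-0.92,"roll":0,"jaw":0},{"tx":0,"ty":0,"tz":0,"roll":0,"jaw":0}]'; python3 -m jog '[{"tx":0.5,"ty":0,"tz":-0.87,"roll":0,"jaw":0},{"tx":0.5,"ty":0,"tz":-0.87,"roll":0,"jaw":0},{"tx":0.59,"ty":0,"tz":-0.81,"roll":0,"jaw":0},{"tx":0.59,"ty":0,"tz":-0.81,"roll":0,"jaw":0},{"tx":0,"ty":0,"tz":0,"roll":0,"jaw":0}]'
```

```text
time_s: 14.5
position: [0.5154, -0.1854, 0.2044]
tcp_rot: [[0.976, -0.219, -0.007], [-0.219, -0.976, 0.002], [-0.008, -0.001, -1.0]]
force: [-9.4, 0.3, 2.7]
opening: 0.006
grasp_force: 4.0
time_s: 15.0
position: [0.5397, -0.1913, 0.2388]
tcp_rot: [[0.976, -0.219, 0.0], [-0.219, -0.976, -0.0], [0.0, 0.0, -1.0]]
force: [-3.6, -0.1, 2.4]
opening: 0.004
grasp_force: 1.8
```

```bash
python3 -m jog '[{"tx":0.7,"ty":0,"tz":-0.73,"roll":0,"jaw":0},{"tx":0.7,"ty":0,"tz":-0.73,"roll":0,"jaw":0},{"tx":0.78,"ty":0,"tz":-0.65,"roll":0,"jaw":0},{"tx":0.78,"ty":0,"tz":-0.65,"roll":0,"jaw":0},{"tx":0.85,"ty":0,"tz":-0.56,"roll":0,"jaw":0},{"tx":0.85,"ty":0,"tz":-0.56,"roll":0,"jaw":0},{"tx":0,"ty":0,"tz":0,"roll":0,"jaw":0}]'; python3 -m jog '[{"tx":0.9,"ty":0,"tz":-0.46,"roll":0,"jaw":0},{"tx":0.9,"ty":0,"tz":-0.46,"roll":0,"jaw":0},{"tx":0.95,"ty":0,"tz":-0.36,"roll":0,"jaw":0},{"tx":0.95,"ty":0,"tz":-0.36,"roll":0,"jaw":0},{"tx":0.97,"ty":0,"tz":-0.25,"roll":0,"jaw":0},{"tx":0.97,"ty":0,"tz":-0.25,"roll":0,"jaw":0},{"tx":0,"ty":0,"tz":0,"roll":0,"jaw":0}]'
```

```text
time_s: 15.7
position: [0.5873, -0.2025, 0.2772]
tcp_rot: [[0.976, -0.219, 0.003], [-0.219, -0.976, -0.002], [0.004, 0.001, -1.0]]
force: [-1.3, 0.3, 0.3]
opening: 0.005
grasp_force: 0.2
time_s: 16.4
position: [0.642, -0.2146, 0.2981]
tcp_rot: [[0.976, -0.219, 0.002], [-0.219, -0.976, -0.001], [0.002, 0.0, -1.0]]
force: [-0.6, 0.5, 0.2]
opening: 0.009
grasp_force: 0.0
```

```bash
python3 -m jog '[{"tx":0.98,"ty":0,"tz":-0.15,"roll":0,"jaw":0},{"tx":0.98,"ty":0,"tz":-0.1,"roll":0,"jaw":0},{"tx":0.98,"ty":0,"tz":0,"roll":0,"jaw":0},{"tx":0.98,"ty":0,"tz":0,"roll":0,"jaw":0},{"tx":0.9,"ty":0,"tz":0,"roll":0,"jaw":0},{"tx":0.6,"ty":0,"tz":0,"roll":0,"jaw":0},{"tx":0,"ty":0,"tz":0,"roll":0,"jaw":0},{"tx":0,"ty":0,"tz":0,"roll":0,"jaw":0}]'
python3 - <<'E'
from h import *
T=pose();s=save('side','s7.png');w=save('wrist','w7.png')
o=np.hstack([cv2.resize(s['img'][60:240,190:430],(400,300),interpolation=cv2.INTER_CUBIC),cv2.resize(w['img'],(400,300))]);cv2.imwrite('pics/lid2.png',o[:,:,::-1])
E
```

```text
time_s: 17.2
position: [0.693, -0.2259, 0.3]
tcp_rot: [[0.976, -0.219, -0.001], [-0.219, -0.976, 0.0], [-0.001, -0.0, -1.0]]
force: [-0.6, 0.7, -0.8]
opening: 0.01
grasp_force: 0.0
```

View pics/lid2.png

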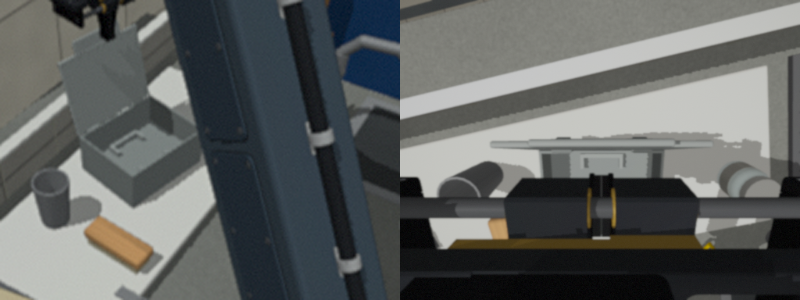

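The side view shows the lid leaning back past vertical with the bin open and its pocket ribs visible. The wrist view shows the lid edge at about row 185 and the pocket below it. I'll back off and go to the soap.

```bash
python3 -m jog '[{"tx":-3,"ty":0,"tz":0,"roll":0,"jaw":0},{"tx":-4,"ty":0,"tz":0,"roll":0,"jaw":1},{"tx":-0.8,"ty":-4.2,"tz":0,"roll":0,"jaw":1},{"tx":-0.8,"ty":-4.2,"tz":0,"roll":0,"jaw":1},{"tx":-0.8,"ty":-4.2,"tz":0,"roll":0,"jaw":1},{"tx":-0.8,"ty":-4.2,"tz":0,"roll":0,"jaw":1},{"tx":-0.8,"ty":-4.2,"tz":0,"roll":0,"jaw":1},{"tx":-0.8,"ty":-4.2,"tz":0,"roll":0,"jaw":1}]'
python3 -m jog '[{"tx":-0.8,"ty":-4.2,"tz":0.5,"roll":0,"jaw":1},{"tx":-0.8,"ty":-4.2,"tz":1,"roll":0,"jaw":1},{"tx":-0.8,"ty":-4.2,"tz":1,"roll":0,"jaw":1},{"tx":0,"ty":0,"tz":1,"roll":-0.13,"jaw":1},{"tx":0,"ty":0,"tz":0,"roll":-0.13,"jaw":1},{"tx":0,"ty":0,"tz":0,"roll":-0.12,"jaw":1},{"tx":0,"ty":0,"tz":0,"roll":0,"jaw":1}]'
python3 - <<'E'
from h import *
T=pose();np.savez('w8.npz',T=T);print(T[:3,3])
t=save('top','t8.png');s=save('side','s8.png');w=save('wrist','w8.png')
for n,c in(('top',t),('side',s)): print(n,[(d['point'],d['p']) for d in landmark_of(n,'bin_lip')])
b=np.array([.603,-.2055]);x=np.array([np.cos(-.219),np.sin(-.219)])
for th in(1.6,1.85):
    # lip point
    r=np.array([-.174,.001]);X=b+x*(.075-.174*np.cos(th)+.001*np.sin(th));z=.115+.174*np.sin(th)+.001*np.cos(th)
    print(th,X,z,proj(t,[*X,z]),proj(s,[*X,z]))
for d in landmark_of('wrist','soap'): print(d,atz(ray(w,d['point'],T),.046))
o=np.hstack([cv2.resize(s['img'][60:240,190:430],(400,300),interpolation=cv2.INTER_CUBIC),cv2.resize(w['img'],(400,300))])
o=np.vstack([o,np.hstack([cv2.resize(t['img'][110:260,260:460],(400,300),interpolation=cv2.INTER_CUBIC),cv2.resize(w['img'][60:240,120:360],(400,300),interpolation=cv2.INTER_CUBIC)])])
cv2.imwrite('pics/v8.png',o[:,:,::-1])
E
```

```text
time_s: 18.1
position: [0.6328, 0.0474, 0.3007]
tcp_rot: [[0.976, -0.22, 0.001], [-0.22, -0.976, -0.0], [0.001, -0.0, -1.0]]
force: [0.3, 0.0, -0.4]
opening: 0.558
grasp_force: 0.0
time_s: 18.8
position: [0.6371, 0.1742, 0.2653]
tcp_rot: [[0.987, 0.158, -0.0], [0.158, -0.987, -0.0], [-0.0, 0.0, -1.0]]
force: [-0.4, -1.0, -0.0]
opening: 0.998
grasp_force: 0.0
[0.63710724 0.17419033 0.2653499 ]
top [([106.7, 328.0], 0.65)]
side [([78.1, 249.1], 0.59)]
1.6 [ 0.6821437  -0.22311499] 0.2888966074069206 [[119.82408228 324.04930816]] [[ 81.16455536 256.2057558 ]]
1.85 [ 0.72395432 -0.23242076] 0.2819862950708777 [[107.24365565 326.35949586]] [[ 77.56638174 246.86676649]]
{'point': [211.3, 218.8], 'p': 0.71} [0.57778238 0.21699557 0.046     ]
```

View pics/v8.png

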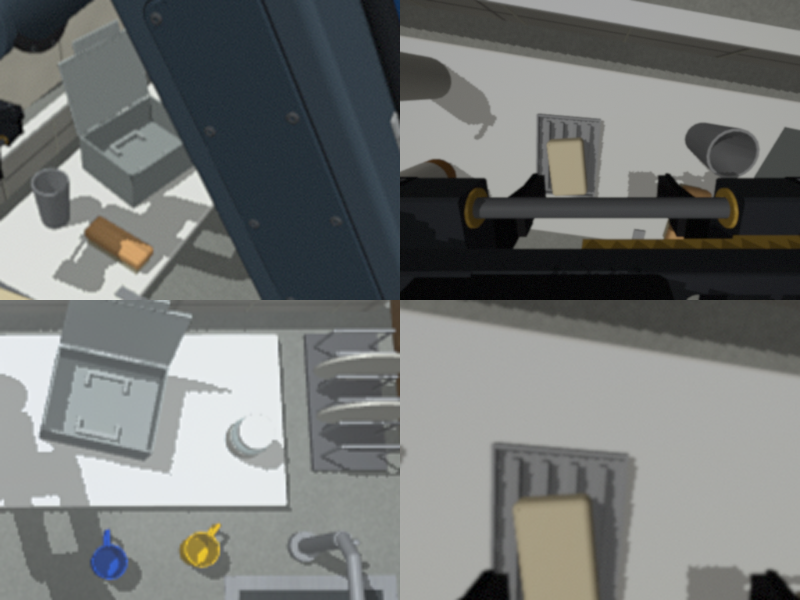

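The lid rests on its stop: the lip landmark is at (107,328) in the top view and 1.85 rad predicts (107,326). The yellow and blue cups both stand upright. The soap is partly behind the gripper in the wrist view, so I'll shift for a clear view.

```bash
python3 -m jog '[{"tx":-4.1,"ty":-2.6,"tz":0,"roll":0,"jaw":1},{"tx":-4.1,"ty":-2.6,"tz":0,"roll":0,"jaw":1},{"tx":0,"ty":0,"tz":0,"roll":0,"jaw":1},{"tx":0,"ty":0,"tz":0,"roll":0,"jaw":1}]'
cat > soap.py <<'E'
from h import *
def soaprect(c,T,z=.074):
    hsv=cv2.cvtColor(c['img'],cv2.COLOR_RGB2HSV)
    m=((hsv[:,:,0]>12)&(hsv[:,:,0]<32)&(hsv[:,:,1]>35)&(hsv[:,:,1]<150)&(hsv[:,:,2]>110)).astype(np.uint8);m[228:]=0
    m=cv2.morphologyEx(m,cv2.MORPH_OPEN,np.ones((5,5)))
    n,l,st,ce=cv2.connectedComponentsWithStats(m);i=1+np.argmax(st[1:,4])
    cn=max(cv2.findContours((l==i).astype(np.uint8),cv2.RETR_EXTERNAL,cv2.CHAIN_APPROX_NONE)[0],key=len)[:,0,:]
    W=np.array([atz(ray(c,(r,cc),T),z)[:2] for cc,r in cn])
    R=cv2.minAreaRect((W*1000).astype(np.float32))
    bx=cv2.boxPoints(R)/1000;e=[bx[1]-bx[0],bx[2]-bx[1]];L=max(e,key=np.linalg.norm)
    a=np.degrees(np.arctan2(L[1],L[0]));a=(a+90)%180-90
    return np.array(R[0])/1000,np.round(R[1],1),a,st[i],l==i
E
python3 - <<'E'
from soap import *
T=pose();w=save('wrist','w9.png');r=soaprect(w,T);print(T[:3,3],r[:4])
l=landmark_of('wrist','soap');T8=np.load('w8.npz')['T']
for d in l: print(d,atz(ray(w,d['point'],T),.046),tri([ray(w,d['point'],T),ray(w,(211.3,218.8),T8)]))
# soap top far-edge midpoint triangulation from w8
w8=dict(w);w8['img']=cv2.imread('pics/w8.png')[:,:,::-1].copy()
for c,TT in((w,T),(w8,T8)):
    m=soaprect(c,TT)[4];ys,xs=np.where(m);y=ys.min()+4;xx=xs[ys==y];print('far edge',y,xx.min(),xx.max())
A=w['img'].copy();A[r[4]]=A[r[4]]//2+[120,0,0]
cv2.imwrite('pics/soap9.png',cv2.resize(A[80:260,120:420,::-1],(750,450)))
E
```

```text
time_s: 19.5
position: [0.5477, 0.2128, 0.2657]
tcp_rot: [[0.987, 0.159, 0.001], [0.159, -0.987, -0.0], [0.001, 0.0, -1.0]]
force: [0.8, 0.0, 0.3]
opening: 1.001
grasp_force: 0.0
[0.54772323 0.21284088 0.26573251] (array([0.58063977, 0.22109711]), array([90.3, 54.3]), np.float32(12.190498), array([ 230,  108,   50,   80, 3676], dtype=int32))
{'point': [145.5, 259.3], 'p': 0.93} [0.582515   0.21644913 0.046     ] (array([0.58394632, 0.21623103, 0.06221004]), np.float64(0.0006554578326250402))
{'point': [219.6, 401.7], 'p': 0.46} [0.51563311 0.01259293 0.046     ] (array([0.63846887, 0.19003434, 0.32921501]), np.float64(0.03999135985933072))
far edge 112 230 277
far edge 183 188 232
```

View pics/soap9.png

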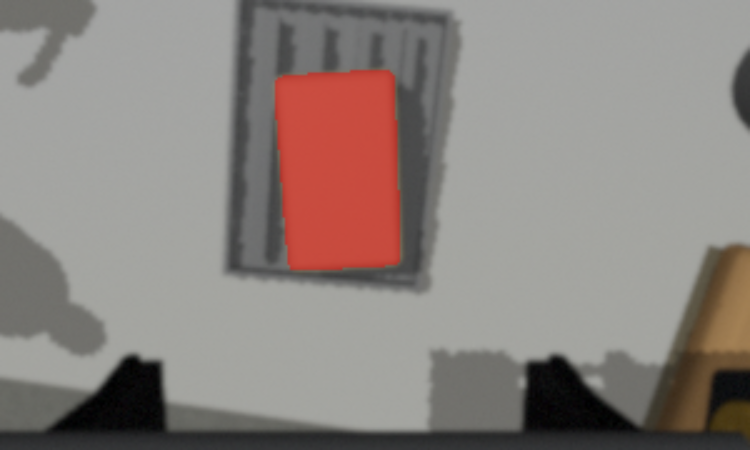

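The mask covers the soap's whole top: centre (0.5806, 0.2211), long side at 12.2°, 90×54 mm at the assumed height. That agrees with a 92×56 bar with rounded edges. I'll grasp it.

```bash
python3 -m jog '[{"tx":0,"ty":0,"tz":0,"roll":-0.053,"jaw":1},{"tx":3.4,"ty":-0.1,"tz":2,"roll":0,"jaw":1},{"tx":0,"ty":0,"tz":4,"roll":0,"jaw":1},{"tx":0,"ty":0,"tz":4,"roll":0,"jaw":1},{"tx":0,"ty":0,"tz":4,"roll":0,"jaw":1},{"tx":0,"ty":0,"tz":2.5,"roll":0,"jaw":1},{"tx":0,"ty":0,"tz":1.5,"roll":0,"jaw":1},{"tx":0,"ty":0,"tz":0,"roll":0,"jaw":1}]'
python3 -m jog '[{"tx":0,"ty":0,"tz":1.5,"roll":0,"jaw":1},{"tx":0,"ty":0,"tz":0,"roll":0,"jaw":1}]'
```

```text
time_s: 20.4
position: [0.5813, 0.2197, 0.0829]
tcp_rot: [[0.978, 0.209, -0.003], [0.209, -0.978, -0.001], [-0.004, -0.0, -1.0]]
force: [1.3, 0.0, 0.4]
opening: 0.998
grasp_force: 0.0
time_s: 20.6
position: [0.5815, 0.2203, 0.0697]
tcp_rot: [[0.978, 0.21, -0.0], [0.21, -0.978, -0.0], [-0.0, 0.0, -1.0]]
force: [-0.3, -0.0, -0.7]
opening: 0.998
grasp_force: 0.0
```

```bash
python3 -m jog '[{"tx":0,"ty":0,"tz":0,"roll":0,"jaw":0.75},{"tx":0,"ty":0,"tz":0,"roll":0,"jaw":0.7},{"tx":0,"ty":0,"tz":0,"roll":0,"jaw":0.55},{"tx":0,"ty":0,"tz":0,"roll":0,"jaw":0.5},{"tx":0,"ty":0,"tz":0,"roll":0,"jaw":0.5},{"tx":0,"ty":0,"tz":0,"roll":0,"jaw":0.5}]'; python3 -m jog '[{"tx":0,"ty":0,"tz":-0.5,"roll":0,"jaw":0.5},{"tx":0,"ty":0,"tz":-1.5,"roll":0,"jaw":0.5},{"tx":0,"ty":0,"tz":-3,"roll":0,"jaw":0.5},{"tx":0,"ty":0,"tz":-4,"roll":0,"jaw":0.5},{"tx":0,"ty":0,"tz":-4,"roll":0,"jaw":0.5},{"tx":0,"ty":0,"tz":-3,"roll":0,"jaw":0.5},{"tx":0,"ty":0,"tz":0,"roll":0,"jaw":0.5},{"tx":0,"ty":0,"tz":0,"roll":0,"jaw":0.5}]'
python3 - <<'E'
from soap import *
T=pose();w=save('wrist','w10.png')
print('tri check')
R=soaprect(w,T,T[2,3]+.0043);c=R[0]-T[:2,3];print(R[1:4],'offset tool',T[:2,:2].T@c, 'tool az',np.degrees(np.arctan2(T[1,0],T[0,0])))
E
```

```text
time_s: 21.2
position: [0.5815, 0.2206, 0.0706]
tcp_rot: [[0.978, 0.21, 0.001], [0.21, -0.978, 0.0], [0.001, 0.0, -1.0]]
force: [-0.3, 0.5, 2.5]
opening: 0.639
grasp_force: 30.0
time_s: 22.0
position: [0.5812, 0.2205, 0.2312]
tcp_rot: [[0.978, 0.21, 0.001], [0.21, -0.978, 0.0], [0.001, 0.0, -1.0]]
force: [0.6, -1.1, -2.0]
opening: 0.641
grasp_force: 30.0
tri check
(array([29. , 53.4]), np.float32(-77.89441), array([ 204,  172,  107,   56, 5772], dtype=int32)) offset tool [ 0.03142564 -0.00067829] tool az 12.136318096845818
```

```bash
python3 -m jog '[{"tx":-1.61,"ty":4.29,"tz":-0.6,"roll":0,"jaw":0.5},{"tx":-1.61,"ty":4.29,"tz":-0.6,"roll":0,"jaw":0.5},{"tx":-1.61,"ty":4.29,"tz":-0.6,"roll":0,"jaw":0.5},{"tx":-1.61,"ty":4.29,"tz":-0.6,"roll":0,"jaw":0.5},{"tx":-1.61,"ty":4.29,"tz":-0.6,"roll":0,"jaw":0.5},{"tx":-1.61,"ty":4.29,"tz":-0.6,"roll":0,"jaw":0.5},{"tx":-1.61,"ty":4.29,"tz":-0.6,"roll":0,"jaw":0.5},{"tx":-1.61,"ty":4.29,"tz":-0.6,"roll":0,"jaw":0.5}]'; python3 -m jog '[{"tx":-1.61,"ty":4.29,"tz":-0.2,"roll":0,"jaw":0.5},{"tx":0,"ty":0,"tz":0,"roll":0.144,"jaw":0.5},{"tx":0,"ty":0,"tz":0,"roll":0.144,"jaw":0.5},{"tx":0,"ty":0,"tz":0,"roll":0.143,"jaw":0.5},{"tx":0,"ty":0,"tz":0,"roll":0,"jaw":0.5},{"tx":0,"ty":0,"tz":0,"roll":0,"jaw":0.5}]'
python3 - <<'E'
from h import *
T=pose();w=save('wrist','w11.png');np.savez('w11.npz',T=T);print(T)
l=landmark_of('wrist','bin_pocket');b=landmark_of('wrist','bin')
for d in l+b: print(d,atz(ray(w,d['point'],T),.055))
A=w['img'][:,:,::-1].copy()
q=[.603,-.2055,-.219];R=np.array([[np.cos(q[2]),-np.sin(q[2])],[np.sin(q[2]),np.cos(q[2])]])
A=cv2.resize(A[:200,80:440],None,fx=2.2,fy=2.2,interpolation=cv2.INTER_CUBIC)
def draw(pts,z,col):
    W=np.array(pts)/1000@R.T+q[:2];p=proj(w,np.c_[W,np.full(len(W),z)],T)
    cv2.polylines(A,[np.int32(np.c_[(p[:,1]-80)*2.2,p[:,0]*2.2])],True,col,1)
draw([(-49,-31),(49,-31),(49,31),(-49,31)],.067,(0,0,255))
draw([(-71,-91),(71,-91),(71,91),(-71,91)],.115,(0,255,0))
cv2.imwrite('pics/pocket.png',A)
E
```

```text
time_s: 22.85
position: [0.5258, -0.1433, 0.2762]
tcp_rot: [[0.978, 0.21, -0.004], [0.21, -0.978, 0.002], [-0.004, -0.003, -1.0]]
force: [0.2, -0.8, -1.0]
opening: 0.643
grasp_force: 30.0
time_s: 23.45
position: [0.5201, -0.187, 0.2786]
tcp_rot: [[0.977, -0.215, -0.003], [-0.215, -0.977, 0.002], [-0.003, -0.001, -1.0]]
force: [-0.6, 0.2, -1.9]
opening: 0.641
grasp_force: 30.0
[[ 0.97670844 -0.21455005 -0.0029831   0.52007194]
 [-0.21454534 -0.97671233  0.00182266 -0.18697658]
 [-0.00330468 -0.0011402  -0.99999389  0.27862755]
 [ 0.          0.          0.          1.        ]]
{'point': [103.3, 259.9], 'p': 0.71} [ 0.60172611 -0.20718849  0.055     ]
{'point': [99.0, 89.4], 'p': 0.29} [ 0.65088806 -0.00707482  0.055     ]
{'point': [102.3, 256.8], 'p': 0.69} [ 0.60366377 -0.20376836  0.055     ]
```

View pics/pocket.png

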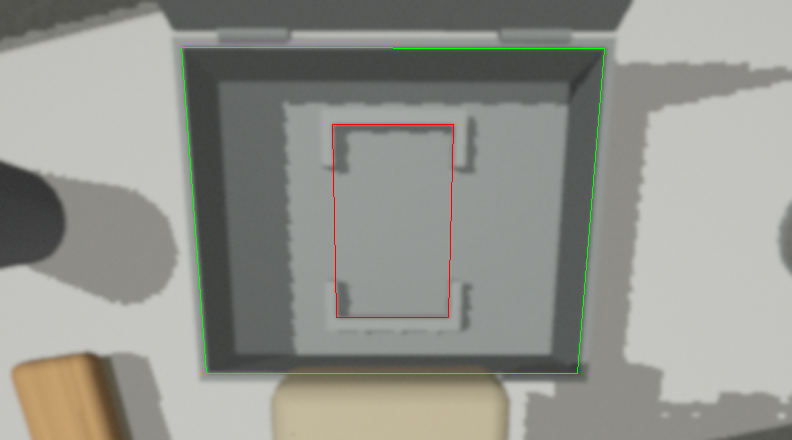

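The overlay shows the pocket (red, at rib-top height) and the bin's inner rim (green) lying on the ribs and rim, with the held soap just below. The pocket is therefore centred on the fitted bin pose. I'll move over it and lower in stages.

```bash
python3 -m jog '[{"tx":4.2,"ty":0.05,"tz":0,"roll":0.003,"jaw":0.5},{"tx":4.3,"ty":0.05,"tz":0,"roll":0,"jaw":0.5},{"tx":0,"ty":0,"tz":4,"roll":0,"jaw":0.5},{"tx":0,"ty":0,"tz":4,"roll":0,"jaw":0.5},{"tx":0,"ty":0,"tz":4,"roll":0,"jaw":0.5},{"tx":0,"ty":0,"tz":3,"roll":0,"jaw":0.5},{"tx":0,"ty":0,"tz":1.5,"roll":0,"jaw":0.5},{"tx":0,"ty":0,"tz":0,"roll":0,"jaw":0.5}]'; python3 -m jog '[{"tx":0,"ty":0,"tz":1,"roll":0,"jaw":0.5},{"tx":0,"ty":0,"tz":0,"roll":0,"jaw":0.5},{"tx":0,"ty":0,"tz":0,"roll":0,"jaw":0.5}]'
python3 - <<'E'
from h import *
T=pose();w=save('wrist','w12.png')
print(np.degrees(np.arctan2(T[1,0],T[0,0])),T[:3,3],tool(np.array([.603,-.206,.0796])-T[:3,3]))
E
```

```text
time_s: 24.4
position: [0.6023, -0.2062, 0.1128]
tcp_rot: [[0.976, -0.22, -0.004], [-0.22, -0.976, 0.002], [-0.005, -0.001, -1.0]]
force: [-0.6, -0.4, -1.4]
opening: 0.642
grasp_force: 30.0
time_s: 24.7
position: [0.6043, -0.2074, 0.1065]
tcp_rot: [[0.975, -0.22, 0.002], [-0.22, -0.975, -0.001], [0.002, 0.001, -1.0]]
force: [-0.0, -0.6, -1.5]
opening: 0.645
grasp_force: 30.0
-12.722482092825208 [ 0.60429287 -0.20739072  0.10646649] [-0.16320442 -0.10893269  2.68619367]
```

```bash
python3 -m jog '[{"tx":-0.1,"ty":-0.1,"tz":0.5,"roll":0,"jaw":0.5},{"tx":0,"ty":0,"tz":0.5,"roll":0,"jaw":0.5},{"tx":0,"ty":0,"tz":0,"roll":0,"jaw":0.5},{"tx":0,"ty":0,"tz":0,"roll":0,"jaw":0.5}]'
python3 - <<'E'
from h import *
T=pose();w=save('wrist','w12.png')
print(np.degrees(np.arctan2(T[1,0],T[0,0])),T[:3,3],tool(np.array([.603,-.206,.0796])-T[:3,3]))
q=[.603,-.2055,-.219];R=np.array([[np.cos(q[2]),-np.sin(q[2])],[np.sin(q[2]),np.cos(q[2])]])
A=cv2.resize(w['img'][100:240,130:390,::-1],None,fx=3,fy=3,interpolation=cv2.INTER_CUBIC)
def draw(pts,z,col):
    W=np.array(pts)/1000@R.T+q[:2];p=proj(w,np.c_[W,np.full(len(W),z)],T)
    cv2.polylines(A,[np.int32(np.c_[(p[:,1]-130)*3,(p[:,0]-100)*3])],True,col,1)
draw([(-49,-31),(49,-31),(49,31),(-49,31)],.067,(0,0,255))
cv2.imwrite('pics/pocket2.png',A)
E
```

```text
time_s: 25.15
position: [0.6026, -0.2057, 0.0949]
tcp_rot: [[0.975, -0.22, -0.001], [-0.22, -0.975, 0.0], [-0.001, -0.0, -1.0]]
force: [0.5, -1.0, -1.5]
opening: 0.643
grasp_force: 30.0
-12.727620050438878 [ 0.60264351 -0.20572005  0.09490529] [0.04117148 0.01951607 1.53052185]
```

View pics/pocket2.png

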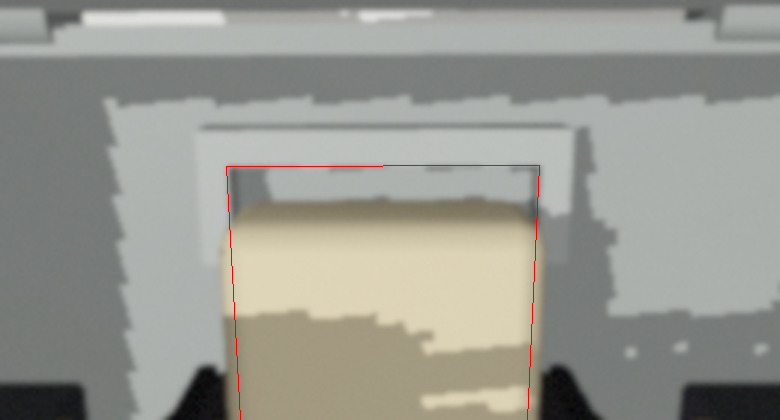

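The view shows the soap centred between the side ribs (soap 222–543, rib inner edges 229–538), with a gap left to the far rib. I'll lower it gently.

```bash
python3 -m jog '[{"tx":0,"ty":0,"tz":0.4,"roll":0,"jaw":0.5},{"tx":0,"ty":0,"tz":0.4,"roll":0,"jaw":0.5},{"tx":0,"ty":0,"tz":0.3,"roll":0,"jaw":0.5},{"tx":0,"ty":0,"tz":0,"roll":0,"jaw":0.5},{"tx":0,"ty":0,"tz":0,"roll":0,"jaw":0.5}]'; python3 -m jog '[{"tx":0,"ty":0,"tz":0.2,"roll":0,"jaw":0.5},{"tx":0,"ty":0,"tz":0.1,"roll":0,"jaw":0.5},{"tx":0,"ty":0,"tz":0,"roll":0,"jaw":0.5}]'
```

```text
time_s: 25.7
position: [0.6027, -0.2058, 0.084]
tcp_rot: [[0.975, -0.22, -0.0], [-0.22, -0.975, 0.0], [-0.0, -0.0, -1.0]]
force: [-0.7, 0.1, -2.0]
opening: 0.639
grasp_force: 30.0
time_s: 26.0
position: [0.6027, -0.2058, 0.0811]
tcp_rot: [[0.975, -0.22, -0.0], [-0.22, -0.975, 0.0], [-0.0, -0.0, -1.0]]
force: [-0.3, 1.0, -1.4]
opening: 0.642
grasp_force: 30.0
```

```bash
python3 -m jog '[{"tx":0,"ty":0,"tz":0.15,"roll":0,"jaw":0.5},{"tx":0,"ty":0,"tz":0,"roll":0,"jaw":0.5}]'; python3 -m jog '[{"tx":0,"ty":0,"tz":0.1,"roll":0,"jaw":0.5},{"tx":0,"ty":0,"tz":0,"roll":0,"jaw":0.5}]'; python3 -m jog '[{"tx":0,"ty":0,"tz":0.1,"roll":0,"jaw":0.5},{"tx":0,"ty":0,"tz":0,"roll":0,"jaw":0.5}]'
```

```text
time_s: 26.2
position: [0.6029, -0.2059, 0.0797]
tcp_rot: [[0.975, -0.22, 0.0], [-0.22, -0.975, -0.0], [0.0, 0.0, -1.0]]
force: [0.3, 0.1, -1.1]
opening: 0.642
grasp_force: 30.0
time_s: 26.4
position: [0.6029, -0.2059, 0.0796]
tcp_rot: [[0.975, -0.22, 0.0], [-0.22, -0.975, -0.0], [0.0, 0.0, -1.0]]
force: [-2.2, 0.3, 3.7]
opening: 0.639
grasp_force: 30.0
time_s: 26.6
position: [0.6029, -0.2059, 0.0796]
tcp_rot: [[0.975, -0.22, 0.001], [-0.22, -0.975, -0.0], [0.001, 0.0, -1.0]]
force: [-2.1, 0.7, 10.2]
opening: 0.64
grasp_force: 30.0
```

The soap touched the pocket floor at exactly the predicted height (TCP 0.0796). I'll release and rise.

```bash
python3 -m jog '[{"tx":0,"ty":0,"tz":-0.1,"roll":0,"jaw":0.66},{"tx":0,"ty":0,"tz":0,"roll":0,"jaw":0.75},{"tx":0,"ty":0,"tz":0,"roll":0,"jaw":0.85},{"tx":0,"ty":0,"tz":0,"roll":0,"jaw":0.85},{"tx":0,"ty":0,"tz":0,"roll":0,"jaw":0.85},{"tx":0,"ty":0,"tz":-1,"roll":0,"jaw":0.85},{"tx":0,"ty":0,"tz":-3,"roll":0,"jaw":0.85},{"tx":0,"ty":0,"tz":-4,"roll":0,"jaw":0.85}]'; python3 -m jog '[{"tx":0,"ty":0,"tz":-4,"roll":0,"jaw":0.85},{"tx":-2,"ty":0,"tz":-4,"roll":0,"jaw":0.85},{"tx":-4,"ty":0,"tz":-3,"roll":0,"jaw":0.85},{"tx":-2,"ty":0,"tz":0,"roll":0,"jaw":0.85},{"tx":0,"ty":0,"tz":0,"roll":0,"jaw":0.85},{"tx":0,"ty":0,"tz":0,"roll":0,"jaw":0.85}]'
python3 - <<'E'
from soap import *
T=pose();w=save('wrist','w13.png');r=soaprect(w,T,.083);print(T[:3,3],r[:4])
t=save('top','t13.png');s=save('side','s13.png')
print('lip',[(d['point'],d['p']) for d in landmark_of('top','bin_lip')],[(d['point'],d['p']) for d in landmark_of('side','bin_lip')])
A=cv2.resize(w['img'][:200,80:440,::-1],None,fx=1.6,fy=1.6,interpolation=cv2.INTER_CUBIC)
B=cv2.resize(t['img'][110:260,90:460,::-1],(A.shape[1],int(150*A.shape[1]/370)),interpolation=cv2.INTER_CUBIC)
cv2.imwrite('pics/fin.png',np.vstack([A,B]))
E
```

```text
time_s: 27.4
position: [0.6014, -0.2052, 0.158]
tcp_rot: [[0.975, -0.221, -0.004], [-0.221, -0.975, 0.002], [-0.005, -0.001, -1.0]]
force: [0.4, -0.9, -0.0]
opening: 0.849
grasp_force: 0.0
time_s: 28.0
position: [0.5251, -0.1884, 0.2695]
tcp_rot: [[0.975, -0.221, 0.002], [-0.221, -0.975, -0.001], [0.002, 0.0, -1.0]]
force: [1.0, 0.8, 0.5]
opening: 0.851
grasp_force: 0.0
[ 0.52510328 -0.18835087  0.26945242] (array([ 0.60181165, -0.20483652]), array([55.3, 90.7]), np.float32(-12.316849), array([ 231,   64,   52,   87, 4344], dtype=int32))
lip [([106.3, 326.7], 0.62), ([145.6, 249.7], 0.52)] [([77.9, 248.5], 0.74)]
```

View pics/fin.png

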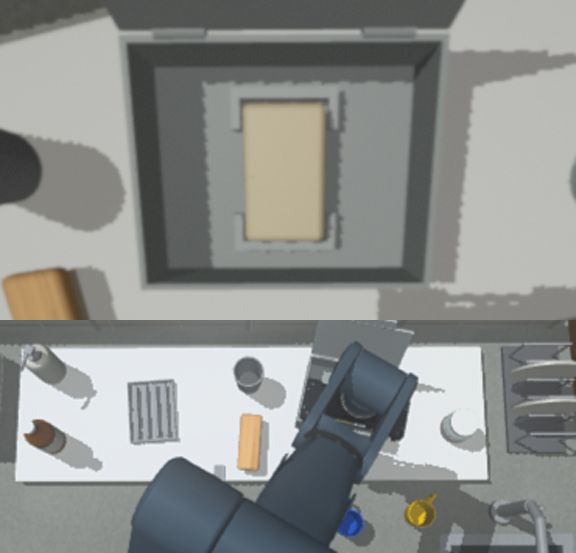

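The final view shows the soap square inside the ribs (centre within about 1.5 mm, −12.3° against the bin's −12.55°). The lid is on its stop, and the yellow cup stands with everything else in place.

```bash
python3 -c "
from rig import *
print(hand_in())"
```

```text
the job is handed in; nothing more can be done
None
```

The job is handed in at about 28 s, but no verdict came back: by my last pictures the cup stands upright on the worktop, the lid is open on its stop, the soap lies flat and square in the pocket (about 1.5 mm off centre), and nothing else looks moved; I viewed 12 pictures, over the limit of 10.

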